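# Free the drilled rail from its fixture

## Task

Free the maple rail from the drilling fixture: loosen all three orange knobs well open (each may have a right-hand or a left-hand thread, so find by trying which way it gives), and draw out every red-gripped pin and hang it upright, fully home, in a notch of the blue rack. Then lay the rail along the outfeed stand, centred across it, flat and wholly on both cork battens, and leave the tape measure, try square and walnut block where they are.

Things in the scene. Friction and masses are not known exactly. Their poses are not given: they have to be found in the camera images.
- fixture: Fixed drilling fixture: aluminium base plate 156 x 370 x 12 mm with a black bed 34 mm wide, 330 mm long, top 40 mm above the bench. Origin on the bench under the centre line of the bed; y runs along the bed, x across it towards the three knob posts. Three stations lie at y = -124, 0 and +124 mm; each has a 13 mm bore in the bed (x = 0) and a blue post with a knob at x = +68 mm.
- rail: Loose maple rail 36 mm wide (its x), 330 mm long (its y), 18 mm thick, 0.15 kg, with three 13 mm through holes on its centre line at y = -124, 0, +124 mm. Origin at the centre of its underside, z up. At the start it lies on the bed (underside 40 mm, top 58 mm above the bench), held by the pins and below the knobs' tabs. When all knobs are open, a gripper opened to 55 mm or less has room on either side of it.
- rack: Fixed blue pin rack 70 x 190 mm, its top 70 mm above the bench, the notched plate 10 mm thick. Three notches 16 mm wide and 38 mm deep open to its -x side; they lie at y = -60, 0, +60 mm, one pin each. Origin on the bench below its centre, y along its length.
- stand: Loose outfeed stand, 1.6 kg: plywood board 100 x 340 x 10 mm with two cork battens across it (90 mm along x, 30 mm along y, centred at y = -100 and +100 mm), whose tops are 30 mm above the bench. Origin at the centre of its underside, y along its length. It may get knocked aside.
- tape: Bystander: yellow tape measure 50 x 65 x 36 mm, lying flat; origin at the centre of its underside.
- square: Bystander: try square, wooden stock 120 mm long, steel blade 160 mm, lying flat; origin under the middle of the stock.
- walnut: Bystander: dark walnut block 70 x 100 x 40 mm; origin at the centre of its underside.
- knobA (a joint): Turn of knob A about its upright screw, rad: 0 is screwed tight (hard stop), 1.5 is fully open (hard stop); it starts at 0 to 0.1. Some screws have a right-hand and some a left-hand thread and nothing shows which: the value grows as it loosens, be that clockwise or anticlockwise. Loosening takes about 0.15 N m and the knob rises 2.5 mm per rad; it stays where it is left.
- knobA_grip (a point): Middle of the orange grip bar of knob A, on the screw's axis, 82 mm above the bench when tight. Bar 40 mm long (along this point's x), 12 mm thick (along its y), 22 mm high (11 mm above and below the point). Below the bar a steel tab 14 mm wide and 6 mm thick reaches 58.5 mm from the axis along this point's -x; when tight it lies over the rail and over the collar's edge of the pin that stands 68 mm from the axis.
- pinA: Locating pin at the station of knob A (not present in every run; a station may be empty): steel shank 10 mm diameter, 40 mm long, a steel collar 30 mm diameter and 5 mm thick, above it a red grip 14 mm diameter and 32 mm high; 70 g. Origin at the centre of the collar's underside, on the axis; z points up the grip. At the start it stands through the rail in the bore, collar resting on the rail (origin 58 mm above the bench).
- knobB (a joint): Turn of knob B about its upright screw, rad: 0 is screwed tight (hard stop), 1.5 is fully open (hard stop); it starts at 0 to 0.1. Some screws have a right-hand and some a left-hand thread and nothing shows which: the value grows as it loosens, be that clockwise or anticlockwise. Loosening takes about 0.15 N m and the knob rises 2.5 mm per rad; it stays where it is left.
- knobB_grip (a point): Middle of the orange grip bar of knob B, on the screw's axis, 82 mm above the bench when tight. Bar 40 mm long (along this point's x), 12 mm thick (along its y), 22 mm high (11 mm above and below the point). Below the bar a steel tab 14 mm wide and 6 mm thick reaches 58.5 mm from the axis along this point's -x; when tight it lies over the rail and over the collar's edge of the pin that stands 68 mm from the axis.
- pinB: Locating pin at the station of knob B (not present in every run; a station may be empty): steel shank 10 mm diameter, 40 mm long, a steel collar 30 mm diameter and 5 mm thick, above it a red grip 14 mm diameter and 32 mm high; 70 g. Origin at the centre of the collar's underside, on the axis; z points up the grip. At the start it stands through the rail in the bore, collar resting on the rail (origin 58 mm above the bench).
- knobC (a joint): Turn of knob C about its upright screw, rad: 0 is screwed tight (hard stop), 1.5 is fully open (hard stop); it starts at 0 to 0.1. Some screws have a right-hand and some a left-hand thread and nothing shows which: the value grows as it loosens, be that clockwise or anticlockwise. Loosening takes about 0.15 N m and the knob rises 2.5 mm per rad; it stays where it is left.
- knobC_grip (a point): Middle of the orange grip bar of knob C, on the screw's axis, 82 mm above the bench when tight. Bar 40 mm long (along this point's x), 12 mm thick (along its y), 22 mm high (11 mm above and below the point). Below the bar a steel tab 14 mm wide and 6 mm thick reaches 58.5 mm from the axis along this point's -x; when tight it lies over the rail and over the collar's edge of the pin that stands 68 mm from the axis.
- pinC: Locating pin at the station of knob C (not present in every run; a station may be empty): steel shank 10 mm diameter, 40 mm long, a steel collar 30 mm diameter and 5 mm thick, above it a red grip 14 mm diameter and 32 mm high; 70 g. Origin at the centre of the collar's underside, on the axis; z points up the grip. At the start it stands through the rail in the bore, collar resting on the rail (origin 58 mm above the bench).
- notch0 (a point): Parking place in a notch of the rack: where the origin of a parked pin belongs (its shank in the notch, its collar resting on the rack's top), 70 mm above the bench, 11 mm short of the notch's blind end (the shank meets that end 6 mm further in). Axes as the rack's: the notch opens to -x.
- notch1 (a point): Parking place in a notch of the rack: where the origin of a parked pin belongs (its shank in the notch, its collar resting on the rack's top), 70 mm above the bench, 11 mm short of the notch's blind end (the shank meets that end 6 mm further in). Axes as the rack's: the notch opens to -x.
- notch2 (a point): Parking place in a notch of the rack: where the origin of a parked pin belongs (its shank in the notch, its collar resting on the rack's top), 70 mm above the bench, 11 mm short of the notch's blind end (the shank meets that end 6 mm further in). Axes as the rack's: the notch opens to -x.

How it is judged (in metres and radians):
On the way, in this order (a step that is already met when the one before it is completed fails the run):
1. all three knobs are open and every pin hangs in a notch of the rack (value of joint each of knobA, knobB, knobC above 1 rad and ((x of pinA in the frame of notch0 between -0.012 and 0.01 m and y of pinA in the frame of notch0 between -0.006 and 0.006 m and z of pinA in the frame of notch0 between -0.004 and 0.005 m) or (x of pinA in the frame of notch1 between -0.012 and 0.01 m and y of pinA in the frame of notch1 between -0.006 and 0.006 m and z of pinA in the frame of notch1 between -0.004 and 0.005 m) or (x of pinA in the frame of notch2 between -0.012 and 0.01 m and y of pinA in the frame of notch2 between -0.006 and 0.006 m and z of pinA in the frame of notch2 between -0.004 and 0.005 m)) and angle between each of pinA, pinB, pinC's own z axis and vertical below 0.15 rad and linear speed of each of pinA, pinB, pinC below 0.03 m/s and ((x of pinB in the frame of notch0 between -0.012 and 0.01 m and y of pinB in the frame of notch0 between -0.006 and 0.006 m and z of pinB in the frame of notch0 between -0.004 and 0.005 m) or (x of pinB in the frame of notch1 between -0.012 and 0.01 m and y of pinB in the frame of notch1 between -0.006 and 0.006 m and z of pinB in the frame of notch1 between -0.004 and 0.005 m) or (x of pinB in the frame of notch2 between -0.012 and 0.01 m and y of pinB in the frame of notch2 between -0.006 and 0.006 m and z of pinB in the frame of notch2 between -0.004 and 0.005 m)) and ((x of pinC in the frame of notch0 between -0.012 and 0.01 m and y of pinC in the frame of notch0 between -0.006 and 0.006 m and z of pinC in the frame of notch0 between -0.004 and 0.005 m) or (x of pinC in the frame of notch1 between -0.012 and 0.01 m and y of pinC in the frame of notch1 between -0.006 and 0.006 m and z of pinC in the frame of notch1 between -0.004 and 0.005 m) or (x of pinC in the frame of notch2 between -0.012 and 0.01 m and y of pinC in the frame of notch2 between -0.006 and 0.006 m and z of pinC in the frame of notch2 between -0.004 and 0.005 m))), for 0.2 s.
2. the rail lies on the outfeed stand (x of rail in the frame of stand between -0.025 and 0.025 m and y of rail in the frame of stand between -0.05 and 0.05 m and z of rail in the frame of stand between 0.025 and 0.036 m and angle between the y axis of rail and the y axis of stand, either way round below 0.2 rad and angle between rail's own z axis and vertical below 0.06 rad and linear speed of rail below 0.03 m/s), for 0.2 s.
At the end, for the whole second after the job is handed in: Knobs open over 1.0 rad. Every pin hangs in a notch within 0.15 rad of upright: 6 mm sideways, -12 to +10 mm along it, -4 to +5 mm in height. Rail flat on both battens, centred within 25 mm across and 50 mm along the stand, parallel within 0.2 rad. All at rest (all of step 1 and all of step 2); the robot touches nothing.
It fails at once if the tape measure is moved by more than 40 mm (distance of tape from where it was at the start of the episode above 0.04 m).
It fails at once if the try square is moved by more than 40 mm (distance of square from where it was at the start of the episode above 0.04 m).
It fails at once if the walnut block is moved by more than 40 mm (distance of walnut from where it was at the start of the episode above 0.04 m).
Of pinA, pinB, pinC only 2 to 3 are there at a start; the rules pass over those that are not, and their reading is None.
At some moment in a run one of stand may be knocked a few centimetres aside while the robot is not near it.
It also fails if it takes over 208 s, if anything falls off the work surface, if the arm or the gripper's body presses on something with over 40 N, if the wrist force passes 120 N, or if a joint passes its speed limit or range.

## Robot

A 7-joint arm with a two-finger parallel gripper is mounted at the origin on the work surface. World frame = base frame: x ahead of the robot, y to its left, z up, the work surface at z = 0. Lengths are in mm, angles in rad, forces in N, time in s.
With the tool pointing down it reaches from about 400 to 875 mm from the base axis. Payload 19.3 kg.
Tool frame: the origin (TCP) lies midway between the tips of the shut fingers; the grasp point (between the pads) lies 19 mm behind it; z points along the fingers, y is the line along which they close (so a half turn about z gives the same grasp; the last joint's range is limited). The gripper opens to 85 mm and grips with 20 to 120 N. Pads are 22 mm wide; open, the fingers measure 114 mm over their backs; the gripper's body (76 mm by 85 mm) begins 54 mm behind the grasp point. The pads swing forward as they close: fully open they stand 13 mm farther back than shut.
Start: joints at [1.084, 0.521, -0.036, 1.599, 0.021, 1.021, -0.113], TCP at [252.995, -571.496, 203.591] pointing down, gripper open.
Joint ranges: [-2.91, 2.91], [-0.3, 2.13], [-1.5, 1.42], [0.17, 2.43], [-1.26, 4.41], [0.16, 1.93], [-2.52, 2.52]. Speed limits (rad/s): [1.89, 1.89, 2.39, 2.39, 3.01, 3.01, 3.01].

## Interface

Orientations are given as a unit quaternion [x, y, z, w].
In Python, from workcell import r gives the robot as it stands.
- The arm moves only by the tool servo_tool, never from a script. Its argument "increments" is one flat list of numbers, 5 for each row, row after row: the opening, from -1 (shut) to 1 (fully open), so that 0 is half open, then the shift along the tool's x, y, z in cm, then the turn about the tool's z in degrees. A call has 1 to 12 rows; each row shifts and turns the commanded pose from where the row before left it, along the tool's axes as they then stand; what a row does not reach is not made up. A row lasts 1/12 s, in which the tool goes at most 41.7 mm and 7.16 degrees, less where a joint would pass 70% of its speed; a pose out of reach is approached as far as the arm can. A call is refused whole if a number of a shift passes 4.17 or a number of a turn 7.16, either way. A call with a gripper value outside its range is refused whole. The fingers move at their own pace and stop on an object; "force" is the grip in N (left out, the last holds). Time passes only in rows, so rows that do not move let the fingers close. It gives the time, the measured TCP pose, the force, the opening and the grip force at its end, in the units of the state.
- r.sense(): the state, without advancing time (a new reading comes with each control period).
- r.get_image(name): name is "scene" or "top" or "wrist"; returns a dict with "image" (480x640x3 uint8, red, green, blue), "vfov" (degrees; the focal length in pixels is half the picture's height over the tangent of half this angle, whatever the lens; pixels are square), "cx", "cy" (the principal point, pixels), "rvec" (rotation vector, rad) and "tvec" (3), from world to camera coordinates, as OpenCV has them. Camera axes: x right, y down, z forward; pixel columns grow to the right and rows downward; lengths in mm; the calibration is good to about 2 mm. A picture is of the moment at which its call begins. There is no depth.
- r.sign_off(): hands the job in; it is judged then, once.
The state is a dict: "time": time; "q": joint angles; "dq": joint speeds; "joint_torque": joint torques, N m; "tcp_pos": TCP position; "ee_rot": TCP orientation; "ft_force": force on the tool from outside, world axes, zero at the start; "ft_torque": the same for the moment, N m; "gripper_width": opening from 0.0 (shut) to 1.0 (fully open); "grip_force": force on a finger pad.
Only numpy, scipy, OpenCV 4.12 (cv2) and the standard library are available. Lean on these libraries where they do the work, as an engineer would, in place of code of your own. Each camera call takes 0.05 s, during which the arm holds its last target. There are 200 camera calls.

## Working session

There is one attempt and no reset: what is moved stays moved. The work goes in short steps, Python scripts to look and compute and a tool call to move; the robot and the scene stay as the last step left them, time stands still between calls to the robot, and variables do not carry over. Pictures are saved under pics/ and viewed, at most 16 in all, crops included, and the job is handed in when it is done.

Besides the shell and the picture viewer there is one more tool, called in YAML: its name, and indented under it one key for each argument. servo_tool: Moves the arm, as the interface text tells. Its arguments: {"type":"object","properties":{"increments":{"type":"array"},"force":{"type":"number"}},"required":["increments"]}

```bash
mkdir -p pics; ls
python3 - <<'E'
from workcell import r
import cv2
s=r.sense();print({k:s[k] for k in('time','tcp_pos','ee_rot','gripper_width','ft_force')})
for n in('scene','top'):
    d=r.get_image(n);cv2.imwrite(f'pics/{n}0.png',d['image'][:,:,::-1]);print(n,d['vfov'],d['cx'],d['cy'],d['rvec'],d['tvec'])
E
```

```text
pics
{'time': 0.0, 'tcp_pos': array([ 252.82774182, -571.18452036,  203.01553218]), 'ee_rot': array([ 9.78364767e-01,  2.06886569e-01, -1.63733488e-04, -5.51528936e-04]), 'gripper_width': 0.9985566191772811, 'ft_force': array([ 0.40201672, -0.07551804, -0.34638796])}
scene 54.65256865643494 319.18333052644175 236.17836142613652 [ 2.06317694  0.82816657 -0.42984982] [-433.15483931 -158.81383743 1482.82470365]
top 55.83331625785212 329.8642088790368 237.1676001853935 [ 2.13569102 -2.19582058  0.13990348] [  20.79711709  607.12752935 1045.0443573 ]
```

View pics/top0.png

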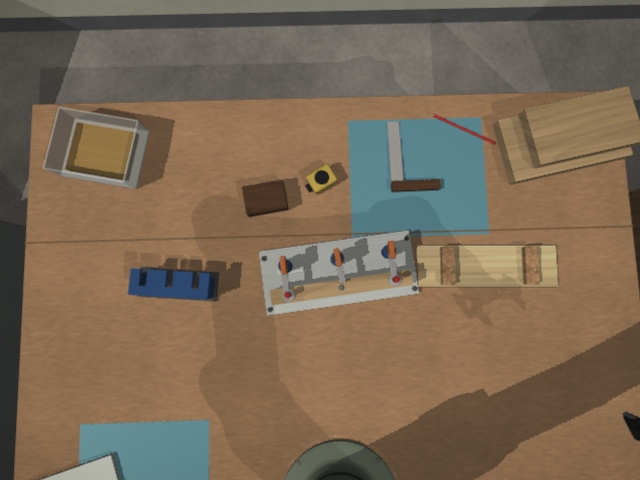

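View pics/scene0.png

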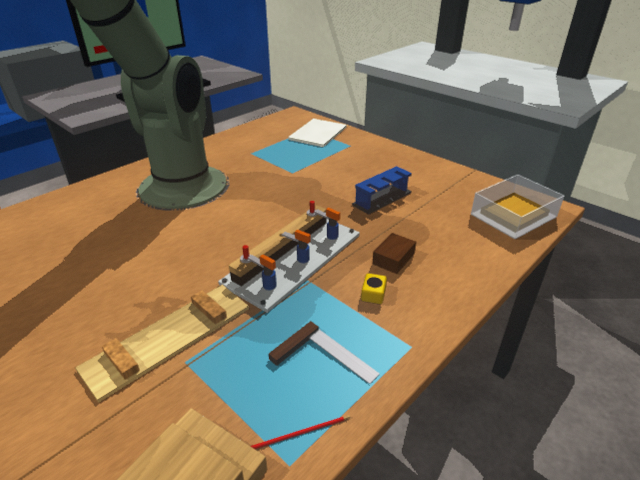

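The top view shows robot +x upward and +y to the left. Pins stand at about (289,295) and (396,280), and the middle station looks empty. The knobs are at (284,256), (338,256) and (391,248). The rack is at (172,284) with its notches opening towards world +x. The stand's battens are at (449,265) and (532,265).

```bash
cat > h.py <<'E'
import numpy as np,cv2
from workcell import r
def cam(d):
    f=240/np.tan(np.radians(d['vfov'])/2); R=cv2.Rodrigues(np.array(d['rvec'],float))[0]
    return f,R,np.array(d['tvec'],float)
def plane(d,uv,z):
    f,R,t=cam(d);C=-R.T@t
    v=R.T@np.array([(uv[0]-d['cx'])/f,(uv[1]-d['cy'])/f,1.])
    return C+v*(z-C[2])/v[2]
def proj(d,P):
    f,R,t=cam(d);p=R@np.array(P,float)+t
    return np.array([d['cx']+f*p[0]/p[2],d['cy']+f*p[1]/p[2]])
def tri(d1,u1,d2,u2):
    A=[];b=[]
    for d,u in((d1,u1),(d2,u2)):
        f,R,t=cam(d);C=-R.T@t;v=R.T@np.array([(u[0]-d['cx'])/f,(u[1]-d['cy'])/f,1.]);v/=np.linalg.norm(v)
        M=np.eye(3)-np.outer(v,v);A.append(M);b.append(M@C)
    return np.linalg.solve(sum(A),sum(b))
def blobs(img,h0,h1,s0=100,v0=50,amin=8,v1=255):
    hsv=cv2.cvtColor(img,cv2.COLOR_RGB2HSV);H,S,V=cv2.split(hsv)
    hm=((H>=h0)&(H<=h1)) if h0<=h1 else ((H>=h0)|(H<=h1))
    m=(hm&(S>=s0)&(V>=v0)&(V<=v1)).astype(np.uint8)
    n,l,st,c=cv2.connectedComponentsWithStats(m)
    return sorted([(int(st[i,4]),c[i].round(1),np.argwhere(l==i)[:,::-1]) for i in range(1,n) if st[i,4]>=amin],key=lambda a:-a[0])
def pose():
    s=r.sense();x,y,z,w=s['ee_rot'];return s,np.array(s['tcp_pos']),np.arctan2(2*(x*y+z*w),1-2*(y*y+z*z))
def go(P,psi=None):
    """total shift in tool axes (cm) before turning, and turn in deg"""
    s,p,a=pose();d=(np.array(P)-p)/10
    tx=d[0]*np.cos(a)+d[1]*np.sin(a);ty=d[0]*np.sin(a)-d[1]*np.cos(a)
    t=0 if psi is None else -np.degrees((psi-a+np.pi)%(2*np.pi)-np.pi)
    t=(t+90)%180-90
    print('shift cm',np.round([tx,ty,-d[2]],2),'turn deg',round(t,1),'psi now',round(np.degrees(a),1))
E
python3 - <<'E'
from h import *
d=r.get_image('top');e=r.get_image('scene')
f,R,t=cam(d);print('C',(-R.T@t).round(0))
for nm,a in(('orange',(6,14,200,150,10)),('red',(170,4,150,80,5)),('blue',(108,125,150,30,40)),('yellow',(22,30,150,120,20))):
    for k,dd in(('top',d),('scene',e)):
        for n,c,pts in blobs(dd['image'],*a)[:9]:
            print(nm,k,n,c, plane(d,c,90).round(0) if k=='top' else '')
for u in((418,246),(557,245),(558,286),(419,287)): print('stand',plane(d,u,10).round(0))
for u in((443,245),(457,245),(457,284),(443,284),(525,246),(539,246),(541,284),(526,284)): print('batten',plane(d,u,30).round(0))
for nm,im,(x0,y0,x1,y1) in(('t',d['image'],(120,220,430,320)),('s',e['image'],(200,150,440,310))):
    cv2.imwrite(f'pics/crop_{nm}.png',cv2.resize(im[y0:y1,x0:x1,::-1],None,fx=2.5,fy=2.5,interpolation=cv2.INTER_CUBIC))
E
```

```text
C [ 481.   18. 1109.]
orange scene 51 [267.1 258.4] 
orange scene 42 [302.3 232.7] 
orange scene 35 [332.7 210.6] 
red top 138 [465.  129.3] [ 846. -318.   90.]
red top 28 [395.9 279. ] [ 503. -141.   90.]
red top 22 [287.  294.7] [475. 104.  90.]
red scene 357 [297.1 432.8] 
red scene 69 [99.7 49. ] 
red scene 56 [245.4 251.6] 
red scene 46 [311.5 206.3] 
blue top 1009 [166.9 284.3] [505. 371.  90.]
blue scene 6468 [227.8  41.4] 
blue scene 3262 [34.4 22.8] 
blue scene 3017 [ 23.  142.8] 
blue scene 484 [382.5 178.9] 
blue scene 357 [105.7  69.2] 
blue scene 76 [521.6   0.7] 
blue scene 71 [142.4   5.6] 
yellow top 311 [321.  178.4] [738.  21.  90.]
yellow scene 447 [373.2 288.5] 
stand [ 583. -211.   10.]
stand [ 576. -552.   10.]
stand [ 476. -546.   10.]
stand [ 483. -208.   10.]
batten [ 582. -267.   30.]
batten [ 581. -301.   30.]
batten [ 488. -295.   30.]
batten [ 489. -262.   30.]
batten [ 574. -464.   30.]
batten [ 573. -498.   30.]
batten [ 482. -495.   30.]
batten [ 483. -460.   30.]
```

View pics/crop_t.png

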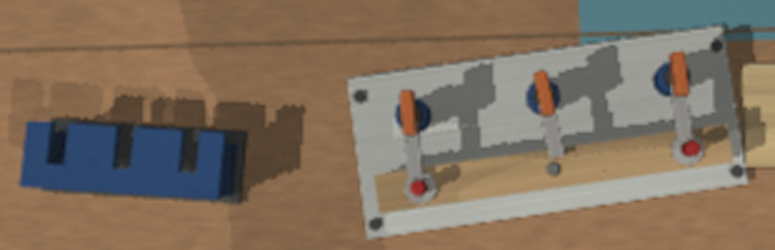

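servo_tool:
  increments: [0,2.4,-2.0,-0.6,0,0,2.4,-2.0,-0.6,0,0,2.4,-2.0,-0.6,0,0,2.4,-2.0,-0.6,0,0,2.4,-2.0,-0.6,0,0,2.4,-2.0,-0.6,0,0,2.4,-2.0,-0.6,0,0,2.4,-2.0,-0.6,0,0,2.4,-2.0,-0.6,0,0,2.4,-2.0,-0.6,0]

```text
time: 1.03
tcp_pos: [391.8, -290.0, 264.0]
ee_rot: [0.978, 0.207, -0.0, 0.0]
ft_force: [-0.3, -0.8, -0.3]
gripper_width: 0.499
grip_force: 0.0
```

servo_tool:
  increments: [0,2.4,-2.0,-0.6,0,0,2.4,-2.0,-0.6,0,0,2.4,-2.0,-0.6,0,0,2.4,-2.0,-0.6,0,0,2.4,-2.0,-0.6,0,0,2.4,-2.0,-0.6,0,0,2.4,-2.0,0,0,0,2.4,-2.0,0,0,0,2.4,-2.0,0,0,0,0,0,0,5.8,0,0,0,0,5.8,0,0,0,0,5.8]

```text
time: 2.03
tcp_pos: [516.2, -38.9, 299.3]
ee_rot: [0.999, 0.055, -0.0, -0.0]
ft_force: [0.6, -1.0, 0.5]
gripper_width: 0.501
grip_force: 0.0
```

Run:
```python
from h import *
s,p,a=pose();print(s['time'],p,np.degrees(a),np.round(s['q'],2))
d=r.get_image('wrist');cv2.imwrite('pics/w1.png',d['image'][:,:,::-1])
f,R,t=cam(d);print('C',(-R.T@t).round(0),R.round(2))
```

```text
2.0333 [516.15048027 -38.93163148 299.34933078] 6.252581896488 [ 0.18  0.27 -0.27  1.74  0.08  1.15 -1.58]
C [581. -32. 470.] [[ 0.11 -0.99 -0.  ]
 [-0.96 -0.1   0.26]
 [-0.26 -0.03 -0.96]]
```

View pics/w1.png

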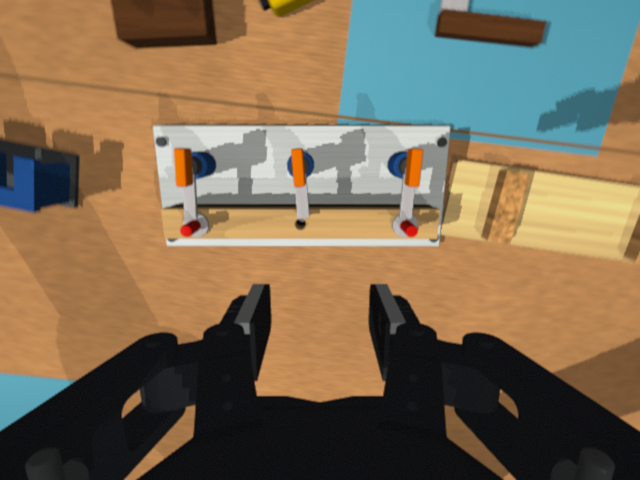

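The wrist view shows the three orange bars at (183,167), (298,167) and (414,167), and red grips at (190,229) and (409,229). The middle hole at (300,224) has no pin.

Run:
```python
from h import *
d=r.get_image('wrist')
for n,c,pts in blobs(d['image'],5,16,200,120,100)[:6]:
    q=np.array([plane(d,u,93)[:2] for u in pts]);m=q.mean(0);w,V=np.linalg.eigh(np.cov((q-m).T));v=V[:,1]
    rc=cv2.minAreaRect(q.astype(np.float32));
    print('orange',n,c,plane(d,c,93).round(1),'ang',round(np.degrees(np.arctan(v[1]/v[0])),1),np.round(rc[1],1),np.round(rc[0],1),rc[2])
for n,c,pts in blobs(d['image'],172,4,180,80,20)[:6]:
    print('red',n,c,'z79',plane(d,c,79).round(1))
    far=pts[np.argmin(pts[:,1])];near=pts[np.argmax(pts[:,1])];print(far,near)
for u in((153,125),(450,125),(439,245),(167,245)):print('base',plane(d,u,12).round(1))
print('hole',plane(d,(300,224.5),58).round(1))
print(proj(d,(489,-18.5,58)))
```

```text
orange 494 [412.5 165.4] [ 570.8 -131.6   93. ] ang 5.5 [37.  14.7] [ 569.9 -131.7] 5.711820602416992
orange 383 [296.9 167.4] [556.7 -11.2  93. ] ang 11.0 [36.8 11.6] [556.3 -11.2] 10.80362606048584
orange 370 [179.7 169. ] [542.8 111.3  93. ] ang 3.5 [37.5 10.6] [542.5 111.3] 3.831350564956665
red 162 [408.8 226.9] z79 [ 502.2 -142.7   79. ]
[404 220] [409 234]
red 121 [187.4 231.8] z79 [471.3 108.2  79. ]
[189 225] [184 237]
base [584.9 175.   12. ]
base [ 621.5 -190.8   12. ]
base [ 467.9 -206.3   12. ]
base [431.3 159.9  12. ]
hole [487.9 -18.4  58. ]
[300.14731912 223.61491752]
```

Run:
```python
from h import *
go((556.6,-11.2,110),np.radians(11))
```

```text
shift cm [ 4.34 -2.35 18.95] turn deg -4.6 psi now 6.4
```

servo_tool:
  increments: [0,0.62,-0.335,2.7,0,0,0.62,-0.335,2.7,0,0,0.62,-0.335,2.7,0,0,0.62,-0.335,2.7,0,0,0.62,-0.335,2.7,0,0,0.62,-0.335,2.7,0,0,0.62,-0.335,2.7,-4.6,0,0,0,1.3,0,0,0,0,1.3,0,0,0,0,1.2,0,0,0,0,0,0,0,0,0,0,0]
  force: 60

```text
time: 3.13
tcp_pos: [556.4, -11.3, 72.5]
ee_rot: [0.995, 0.097, -0.0, -0.0]
ft_force: [-0.5, -0.6, -0.2]
gripper_width: 0.502
grip_force: 0.0
```

servo_tool:
  increments: [-1,0,0,0,0,-1,0,0,0,0,-1,0,0,0,0,-1,0,0,0,0,-1,0,0,0,0,-1,0,0,0,0,-1,0,0,0,0,-1,0,0,0,0]

```text
time: 3.8
tcp_pos: [556.6, -11.2, 72.6]
ee_rot: [0.995, 0.097, 0.0, -0.0]
ft_force: [0.5, -0.2, 0.2]
gripper_width: -0.002
grip_force: 0.0
```

Run:
```python
from h import *
s,p,a=pose();print(s['time'],p,np.degrees(a),np.round(s['q'],2),s['gripper_width'],s['grip_force'],s['ft_force'],s['ft_torque'])
```

```text
3.8 [556.62015715 -11.24129878  72.62640693] 11.07831723216559 [ 0.1   0.6  -0.25  1.88  0.22  0.69 -1.66] -0.002452833910034295 0.0 [ 0.5187136  -0.23935292  0.1732721 ] [-0.05807462  0.01396777  0.03480042]
```

Run:
```python
from h import *
d=r.get_image('wrist');e=r.get_image('scene')
im=np.hstack([cv2.resize(d['image'],(400,300)),cv2.resize(e['image'][150:310,200:413],(400,300))]);cv2.imwrite('pics/w2.png',im[:,:,::-1])
s,p,a=pose();print(proj(d,p),proj(d,(556.6,-11.2,93)),proj(e,p),proj(e,(556.6,-11.2,93)))
```

```text
[319.60430961 276.80732041] [319.50948476 292.76289081] [302.83193768 240.15606161] [302.6437171  233.22497216]
```

View pics/w2.png

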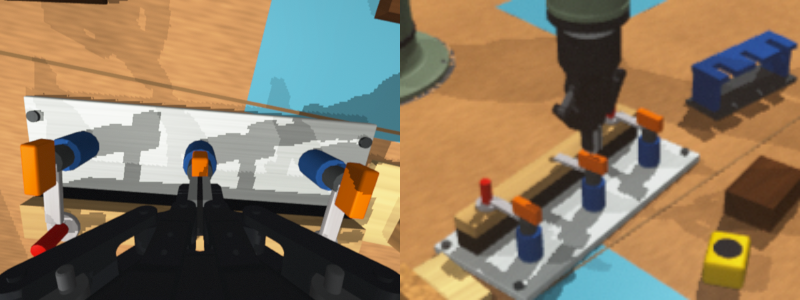

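Run:
```python
from h import *
d=r.get_image('wrist');e=r.get_image('scene')
for nm,dd in(('w',d),('s',e)):
  for n,c,pts in blobs(dd['image'],5,16,180,100,20)[:5]:
    print(nm,n,c,pts.min(0),pts.max(0))
  for x in(-20,20):
    for z in(71,93):print(nm,'bar',x,z,[proj(dd,(556.6+x*.98-y*.19,-11.2+x*.19+y*.98,z)).round(0) for y in(-6,6)])
im=np.hstack([cv2.resize(d['image'][200:320,240:400],(400,300),interpolation=2),cv2.resize(e['image'][200:260,265:345],(400,300),interpolation=2)]);cv2.imwrite('pics/w3.png',im[:,:,::-1])
```

```text
w 3602 [570.1 307.4] [537 261] [605 350]
w 3174 [ 66.5 265.8] [ 32 223] [ 88 313]
w 983 [319.5 262.5] [307 242] [332 282]
w bar -20 71 [array([331., 311.]), array([308., 311.])]
w bar -20 93 [array([332., 332.]), array([307., 332.])]
w bar 20 71 [array([331., 239.]), array([308., 239.])]
w bar 20 93 [array([333., 251.]), array([306., 251.])]
s 154 [267.1 261.5] [260 254] [274 269]
s 137 [302.2 236. ] [295 229] [309 242]
s 129 [332.6 213.5] [326 207] [339 220]
s bar -20 71 [array([295., 239.]), array([297., 237.])]
s bar -20 93 [array([294., 232.]), array([297., 229.])]
s bar 20 71 [array([308., 245.]), array([311., 242.])]
s bar 20 93 [array([308., 237.]), array([311., 235.])]
```

View pics/w3.png

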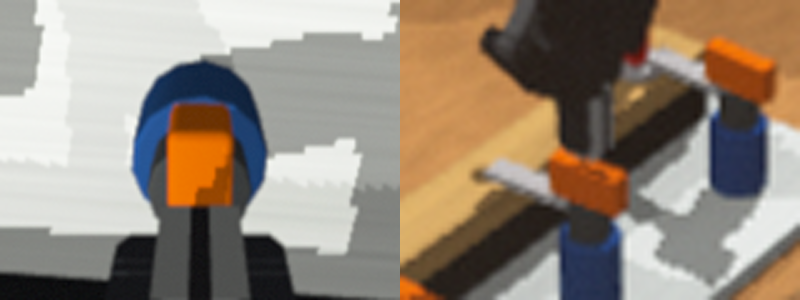

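Run:
```python
from h import *
d=r.get_image('wrist');e=r.get_image('scene');s,p,a=pose()
x=np.array([np.cos(a),np.sin(a),0])
for k in(-20,-10,0,10,20,30):
  print(k,'w',[proj(d,p+x*o+[0,0,k]).round(0) for o in(-30,-11,0,11)],'s',[proj(e,p+x*o+[0,0,k]).round(0) for o in(-30,0,11)])
f,R,t=cam(d);print((-R.T@t).round(1),p,s['gripper_width'])
```

```text
-20 w [array([320., 312.]), array([320., 282.]), array([320., 264.]), array([320., 246.])] s [array([293., 243.]), array([303., 247.]), array([307., 248.])]
-10 w [array([320., 320.]), array([320., 289.]), array([320., 270.]), array([320., 251.])] s [array([293., 240.]), array([303., 244.]), array([307., 245.])]
0 w [array([320., 329.]), array([320., 297.]), array([320., 277.]), array([320., 257.])] s [array([293., 236.]), array([303., 240.]), array([307., 242.])]
10 w [array([320., 339.]), array([320., 305.]), array([320., 284.]), array([320., 263.])] s [array([293., 233.]), array([303., 237.]), array([307., 238.])]
20 w [array([320., 350.]), array([320., 314.]), array([320., 292.]), array([320., 270.])] s [array([292., 230.]), array([303., 233.]), array([306., 235.])]
30 w [array([320., 362.]), array([320., 325.]), array([320., 302.]), array([320., 278.])] s [array([292., 226.]), array([303., 230.]), array([306., 231.])]
[620.9   1.2 243.2] [556.5805804  -11.24577689  72.5701672 ] 0.00024025618300712546
```

servo_tool:
  increments: [-1,0,0,0,2,-1,0,0,0,-2]

```text
time: 4.27
tcp_pos: [556.7, -11.2, 72.6]
ee_rot: [0.995, 0.095, 0.0, -0.0]
ft_force: [0.2, -0.7, 1.4]
gripper_width: -0.001
grip_force: 0.0
```

servo_tool:
  increments: [-1,0,0,-2,0,-1,0,0,-2,0,-1,0,0,-2,0,-1,0,0,0,0]

```text
time: 4.6
tcp_pos: [558.3, -11.1, 135.9]
ee_rot: [0.995, 0.096, 0.002, 0.0]
ft_force: [0.2, 0.3, 0.5]
gripper_width: -0.001
grip_force: 0.0
```

Run:
```python
from h import *
d=r.get_image('wrist');e=r.get_image('scene');s,p,a=pose();print(p,s['gripper_width'])
u=proj(e,p);v=proj(d,p);print(u,v)
A=e['image'].copy();B=d['image'].copy()
A[int(round(u[1])),int(round(u[0]))]=(0,255,0);cv2.circle(B,tuple(int(round(i)) for i in v),2,(0,255,0),-1)
im=np.hstack([cv2.resize(B[180:330,220:420],(400,300),interpolation=2),cv2.resize(A[180:240,265:345],(400,300),interpolation=0)]);cv2.imwrite('pics/w4.png',im[:,:,::-1])
```

```text
[556.93472892 -11.29251848 133.05436874] -0.0009416701573997422
[302.32217738 219.26271928] [319.3843745  277.29568463]
```

View pics/w4.png

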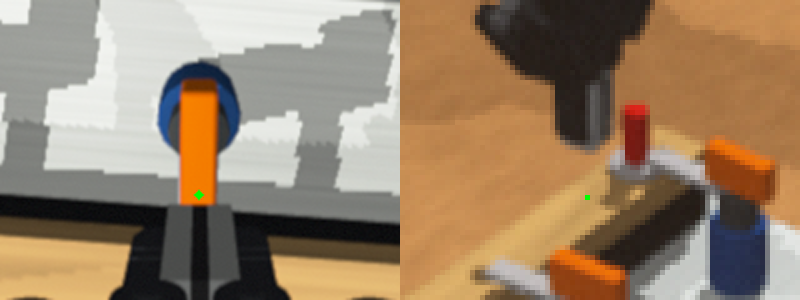

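The fingertips end about 29 mm short of the reported TCP: the tip shows at about (302,210) in the scene, and the TCP projects to (302,219). I'll go about 29 mm lower for grasps.

servo_tool:
  increments: [0,0,0,0,0,0,0,0,0,0,0,0,0,0,0,0,0,0,0,0,0,0,0,2.2,0,0,0,0,2.2,0,0,0,0,2.2,0,0,0,0,1,0,0,0,0,1,0,0,0,0,0,0]

```text
time: 5.53
tcp_pos: [555.9, -11.2, 45.2]
ee_rot: [0.995, 0.097, -0.001, -0.0]
ft_force: [0.1, -0.1, -0.8]
gripper_width: 0.497
grip_force: 0.0
```

servo_tool:
  increments: [-1,0,0,0,0,-1,0,0,0,0,-1,0,0,0,0,-1,0,0,0,0,-1,0,0,0,0,-1,0,0,0,0]

```text
time: 6.03
tcp_pos: [557.3, -11.1, 47.7]
ee_rot: [0.995, 0.096, 0.001, -0.0]
ft_force: [-1.8, 1.8, 5.3]
gripper_width: 0.122
grip_force: 62.0
```

servo_tool:
  increments: [-1,0,0,-0.2,-5,-1,0,0,0,-5,-1,0,0,0,0]

```text
time: 6.28
tcp_pos: [557.1, -11.1, 48.6]
ee_rot: [0.983, 0.186, 0.001, -0.0]
ft_force: [5.0, 1.5, -16.6]
gripper_width: 0.125
grip_force: 61.8
```

```bash
cat >> h.py <<'E'
def st():
    s,p,a=pose();print('t',s['time'],'p',p.round(1),'psi',round(np.degrees(a),1),'q',np.round(s['q'],2),'w',round(s['gripper_width'],3),'g',s['grip_force'],'F',np.round(s['ft_force'],1),'M',np.round(s['ft_torque'],2));return s,p,a
E
python3 -c "
from h import *;st()"
```

```text
t 6.2833 p [557.1 -11.1  48.6] psi 21.4 q [ 0.12  0.64 -0.29  1.89  0.28  0.65 -1.54] w 0.125 g 61.75657868385315 F [  5.    1.5 -16.6] M [ 0.38 -1.24  0.09]
```

servo_tool:
  increments: [-1,0,0,0,-7,-1,0,0,0,-7,-1,0,0,0,-7,-1,0,0,0,-7,-1,0,0,0,-7,-1,0,0,0,-7,-1,0,0,0,-7,-1,0,0,0,-7,-1,0,0,0,-7,-1,0,0,0,-3,-1,0,0,0,0]

```text
time: 7.2
tcp_pos: [557.4, -11.0, 50.6]
ee_rot: [0.724, 0.69, 0.001, 0.001]
ft_force: [-8.2, 1.9, 27.9]
gripper_width: 0.123
grip_force: 67.9
```

```bash
python3 -c "
from h import *;st()
d=r.get_image('top');cv2.imwrite('pics/t5.png',cv2.resize(d['image'][220:320,240:440,::-1],None,fx=3,fy=3))"
```

```text
t 7.2 p [557.4 -11.   50.6] psi 87.3 q [ 0.33  0.69 -0.59  1.88  0.55  0.74 -0.62] w 0.123 g 67.89820432662964 F [-8.2  1.9 27.9] M [ 0.34  1.92 -0.07]
```

servo_tool:
  increments: [0,0,0,-0.3,0,0,0,0,0,0,0,0,0,0,0,0,0,0,-2,0,0,0,0,-3,0,0,0,0,-3,0,0,0,0,-3,0]

```text
time: 7.83
tcp_pos: [556.3, -11.2, 162.8]
ee_rot: [0.725, 0.689, -0.0, -0.0]
ft_force: [0.7, 0.2, -0.3]
gripper_width: 0.5
grip_force: 0.0
```

servo_tool:
  increments: [0,0,0,-1,6.8,0,0,0,-1,6.8,0,0,0,-1,6.8,0,0,0,-1,6.8,0,0,0,-1,6.8,0,0,0,-1,6.8,0,0,0,0,6.8,0,0,0,0,6.8,0,0,0,0,6.8,0,0,0,0,6.8,0,0,0,0,6.8,0,0,0,0,6.2]

```text
time: 8.83
tcp_pos: [556.6, -11.3, 221.7]
ee_rot: [0.999, 0.05, 0.0, 0.0]
ft_force: [0.4, 0.2, -0.8]
gripper_width: 0.503
grip_force: 0.0
```

Run:
```python
from h import *
st();d=r.get_image('wrist')
for n,c,pts in blobs(d['image'],5,16,200,120,100)[:6]:
    q=np.array([plane(d,u,93)[:2] for u in pts]);m=q.mean(0);w,V=np.linalg.eigh(np.cov((q-m).T));v=V[:,1]
    print('orange',n,c,plane(d,c,93).round(1),'ang',round(np.degrees(np.arctan(v[1]/v[0])),1))
go((570.4,-133.5,90),np.radians(6));go((543.2,112.1,90),np.radians(4))
```

```text
t 8.8333 p [556.6 -11.3 221.7] psi 5.7 q [ 0.2   0.41 -0.38  1.75  0.18  1.01 -1.72] w 0.503 g 0.0 F [ 0.4  0.2 -0.8] M [ 0.04 -0.04 -0.04]
orange 833 [457.6 220.5] [ 571.1 -130.2   93. ] ang 7.9
orange 552 [319.1 223.8] [556.3 -11.   93. ] ang 86.7
orange 529 [177.7 223.8] [544.2 111.4  93. ] ang 3.0
shift cm [ 0.25 12.3  13.17] turn deg -0.7 psi now 5.3
shift cm [ -0.2  -12.41  13.17] turn deg 1.3 psi now 5.3
```

servo_tool:
  increments: [0,0.05,2.46,1.4,0,0,0.05,2.46,1.4,0,0,0.05,2.46,1.4,0,0,0.05,2.46,1.4,0,0,0.05,2.46,1.4,-1,0,0,0,2.5,0,0,0,0,2.5,0,0,0,0,2.5,0,0,0,0,2.5,0,0,0,0,0,0]

```text
time: 9.72
tcp_pos: [569.7, -132.8, 47.5]
ee_rot: [0.998, 0.063, -0.003, -0.001]
ft_force: [-1.4, 0.4, -1.3]
gripper_width: 0.502
grip_force: 0.0
```

servo_tool:
  increments: [-1,0,0,0,0,-1,0,0,0,0,-1,0,0,0,0,-1,0,0,0,0,-1,0,0,0,0,-1,0,0,0,0,-1,0,0,0,-5,-1,0,0,0,-5,-1,0,0,0,0]

```text
time: 10.47
tcp_pos: [573.1, -133.8, 53.2]
ee_rot: [0.989, 0.15, 0.001, 0.0]
ft_force: [-0.1, -0.2, 9.9]
gripper_width: 0.12
grip_force: 87.3
```

```bash
python3 -c "
from h import *;st()"
```

```text
t 10.4667 p [ 573.1 -133.8   53.2] psi 17.3 q [ 0.37  0.68 -0.35  1.8   0.33  0.72 -1.43] w 0.12 g 87.34771019546315 F [-0.1 -0.2  9.9] M [-0.06  0.17 -1.75]
```

servo_tool:
  increments: [-1,0,0,0,5,-1,0,0,0,5,0,0,0,0,0,0,0,0,0,0,0,0,0,0,0,0,0,0,-2,0,0,0,0,-3,0,0,0,0,-3,-7.1,0,0,0,-1,-7.1,0,0,0,0,-7.1,0,0,0,0,-7.1,0,0,0,0,-7.1]

```text
time: 11.47
tcp_pos: [572.2, -133.3, 142.1]
ee_rot: [0.93, 0.367, 0.0, 0.0]
ft_force: [1.0, 0.2, -1.0]
gripper_width: 0.5
grip_force: 0.0
```

servo_tool:
  increments: [0,0,0,0,-7.1,0,0,0,0,-7.1,0,0,0,0,-7.1,0,0,0,0,-7.1,0,0,0,0,-7.1,0,0,0,0,-7.1,0,0,0,0,-7.1,0,0,0,0,-7.1,0,0,0,0,-7.1,0,0,0,0,-7.1,0,0,0,0,-7.1,0,0,0,0,-7.1]

```text
time: 12.47
tcp_pos: [572.1, -133.4, 141.8]
ee_rot: [0.437, 0.9, -0.0, 0.0]
ft_force: [0.8, -0.3, 0.1]
gripper_width: 0.501
grip_force: 0.0
```

servo_tool:
  increments: [0,0,0,0,-7.1,0,0,0,0,-7.1,0,0,0,0,-7.1,0,0,0,0,-7.1,0,0,0,0,-7.1,0,0,0,0,-7.1,0,0,0,0,-7.1,0,0,0,0,0]

```text
time: 13.13
tcp_pos: [572.0, -133.5, 141.5]
ee_rot: [0.018, 1.0, 0.0, -0.0]
ft_force: [-0.6, 1.1, -0.2]
gripper_width: 0.496
grip_force: 0.0
```

```bash
python3 -c "
from h import *;st();go((570.4,-133.8,51),np.radians(7))"
```

```text
t 13.1333 p [ 572.  -133.5  141.5] psi 177.9 q [ 0.81  0.75 -1.05  1.73  0.72  1.11  1.06] w 0.496 g 0.0 F [-0.6  1.1 -0.2] M [-0.01  0.07 -0.02]
shift cm [ 0.16 -0.04  9.05] turn deg -9.1 psi now 177.9
```

servo_tool:
  increments: [0,0.16,0,0,-4.5,0,0,0,0,-4.5,0,0,0,2.5,0,0,0,0,2.5,0,0,0,0,2.0,0,0,0,0,2.0,0,0,0,0,0,0]

```text
time: 13.72
tcp_pos: [568.8, -133.3, 48.6]
ee_rot: [-0.055, 0.998, 0.0, -0.002]
ft_force: [-0.6, 0.6, -0.9]
gripper_width: 0.5
grip_force: 0.0
```

servo_tool:
  increments: [-1,0,0,0,0,-1,0,0,0,0,-1,0,0,0,0,-1,0,0,0,0,-1,0,0,0,0,-1,0,0,0,0,-1,0,0,0,5,-1,0,0,0,5,-1,0,0,0,5,-1,0,0,0,0]

```text
time: 14.55
tcp_pos: [571.5, -134.0, 53.7]
ee_rot: [0.078, 0.997, -0.001, 0.001]
ft_force: [-2.6, -3.1, 12.3]
gripper_width: 0.117
grip_force: 61.6
```

```bash
python3 -c "
from h import *;st()"
```

```text
t 14.55 p [ 571.5 -134.    53.7] psi 171.1 q [ 0.74  0.84 -0.94  1.79  0.83  0.96  0.86] w 0.117 g 61.57347321510315 F [-2.6 -3.1 12.3] M [-0.51  0.53 -0.01]
```

servo_tool:
  increments: [-1,0,0,-0.1,7,-1,0,0,-0.1,7,-1,0,0,0,7,-1,0,0,-0.1,7,-1,0,0,0,7,-1,0,0,0,7,-1,0,0,-0.1,7,-1,0,0,0,7,-1,0,0,0,7,-1,0,0,0,2,-1,0,0,0,0]

```text
time: 15.47
tcp_pos: [571.3, -134.2, 56.9]
ee_rot: [0.6, 0.8, -0.0, 0.001]
ft_force: [2.4, -5.1, -3.6]
gripper_width: 0.12
grip_force: 60.5
```

```bash
python3 -c "
from h import *;st()"
```

```text
t 15.4667 p [ 571.3 -134.2   56.9] psi 106.2 q [ 0.61  0.75 -0.7   1.79  0.63  0.84 -0.12] w 0.12 g 60.54778218269348 F [ 2.4 -5.1 -3.6] M [-1.18 -0.65  0.01]
```

servo_tool:
  increments: [0,0,0,0,0,0,0,0,0,0,0,0,0,0,0,0,0,0,-2,0,0,0,0,-3,0,0,0,0,-3,0,0,0,0,-2,-7,0,0,0,0,-7,0,0,0,0,-7,0,0,0,0,-7,0,0,0,0,-7,0,0,0,0,-7]

```text
time: 16.47
tcp_pos: [570.6, -133.1, 156.1]
ee_rot: [0.269, 0.963, 0.0, 0.0]
ft_force: [0.5, 0.2, 0.1]
gripper_width: 0.502
grip_force: 0.0
```

servo_tool:
  increments: [0,0,0,0,-7,0,0,0,0,-7,0,0,0,0,-7,0,0,0,0,-7,0,0,0,0,-7,0,0,0,0,0]

```text
time: 16.97
tcp_pos: [570.5, -133.1, 155.7]
ee_rot: [-0.033, 0.999, 0.0, 0.0]
ft_force: [0.0, -0.2, -0.6]
gripper_width: 0.501
grip_force: 0.0
```

```bash
python3 -c "
from h import *;st();go((543.2,112.1,53),np.radians(3.5))"
```

```text
t 16.9667 p [ 570.5 -133.1  155.7] psi -176.2 q [ 0.83  0.75 -1.1   1.72  0.73  1.14  1.16] w 0.501 g 0.0 F [ 0.  -0.2 -0.6] M [ 0.02 -0.05 -0.01]
shift cm [ 1.08 24.65 10.27] turn deg 0.3 psi now -176.2
```

servo_tool:
  increments: [0,0.12,2.74,0,0,0,0.12,2.74,0,0,0,0.12,2.74,0,0,0,0.12,2.74,0,0,0,0.12,2.74,0,0,0,0.12,2.74,0,0,0,0.12,2.74,0,0,0,0.12,2.74,0,0,0,0.12,2.74,0,0,0,0,0,0,0,0,0,0,2.5,0,0,0,0,2.5,0]

```text
time: 17.97
tcp_pos: [545.5, 112.9, 106.1]
ee_rot: [-0.028, 1.0, 0.0, 0.001]
ft_force: [0.4, -1.1, -0.9]
gripper_width: 0.499
grip_force: 0.0
```

servo_tool:
  increments: [0,0,0,2.5,0,0,0,0,2.5,0,0,0,0,0,0,-1,0,0,0,0,-1,0,0,0,0,-1,0,0,0,0,-1,0,0,0,0,-1,0,0,0,0,-1,0,0,0,0]

```text
time: 18.72
tcp_pos: [545.6, 112.5, 57.4]
ee_rot: [-0.03, 1.0, 0.0, 0.001]
ft_force: [-1.0, -0.6, 6.9]
gripper_width: 0.119
grip_force: 59.5
```

servo_tool:
  increments: [-1,0,0,0,5,-1,0,0,0,5,-1,0,0,0,0]

```text
time: 18.97
tcp_pos: [545.7, 112.1, 57.7]
ee_rot: [0.06, 0.998, -0.0, 0.001]
ft_force: [-2.8, -2.6, 12.2]
gripper_width: 0.113
grip_force: 60.1
```

```bash
python3 -c "
from h import *;st()"
```

```text
t 18.9667 p [545.7 112.1  57.7] psi 173.1 q [ 0.33  0.8  -0.95  1.86  0.83  0.93  0.44] w 0.113 g 60.09658098220825 F [-2.8 -2.6 12.2] M [-0.57  0.63  0.1 ]
```

Clockwise gives freely. Continue to about 80°.

servo_tool:
  increments: [-1,0,0,-0.1,7,-1,0,0,-0.1,7,-1,0,0,0,7,-1,0,0,-0.1,7,-1,0,0,0,7,-1,0,0,0,7,-1,0,0,-0.1,7,-1,0,0,0,7,-1,0,0,0,7,-1,0,0,0,5,-1,0,0,0,0]

```text
time: 19.88
tcp_pos: [544.1, 110.2, 60.8]
ee_rot: [0.609, 0.793, -0.002, 0.001]
ft_force: [-7.9, -10.0, 7.1]
gripper_width: 0.116
grip_force: 61.2
```

servo_tool:
  increments: [0,0,0,0,0,0,0,0,0,0,0,0,0,0,0,0,0,0,-2,0,0,0,0,-3,0,0,0,0,-3,0,0,0,0,-3,0,0,0,0,-3,-6,0,0,0,-3,-6,0,0,0,0,-6,0,0,0,0,0]

```text
time: 20.8
tcp_pos: [545.5, 112.6, 231.4]
ee_rot: [0.471, 0.882, 0.001, 0.001]
ft_force: [0.9, 0.2, -0.3]
gripper_width: 0.496
grip_force: 0.0
```

Run:
```python
from h import *
st();d=r.get_image('wrist');cv2.imwrite('pics/w6.png',d['image'][:,:,::-1])
for n,c,pts in blobs(d['image'],5,16,200,120,100)[:6]:
    q=np.array([plane(d,u,95)[:2] for u in pts]);m=q.mean(0);w,V=np.linalg.eigh(np.cov((q-m).T));v=V[:,1]
    print('orange',n,c,plane(d,c,95).round(1),'ang',round(np.degrees(np.arctan(v[1]/v[0])),1))
for n,c,pts in blobs(d['image'],172,4,180,80,20)[:6]: print('red',n,c,plane(d,c,79).round(1))
```

```text
t 20.8 p [545.5 112.6 231.4] psi 123.8 q [ 0.33  0.51 -0.91  1.72  0.45  1.13 -0.12] w 0.496 g 0.0 F [ 0.9  0.2 -0.3] M [-0.04 -0.01 -0.01]
orange 560 [316.5 219.4] [541.2 113.5  95. ] ang -75.1
red 224 [248.7 184.5] [473.7 103.5  79. ]
```

View pics/w6.png

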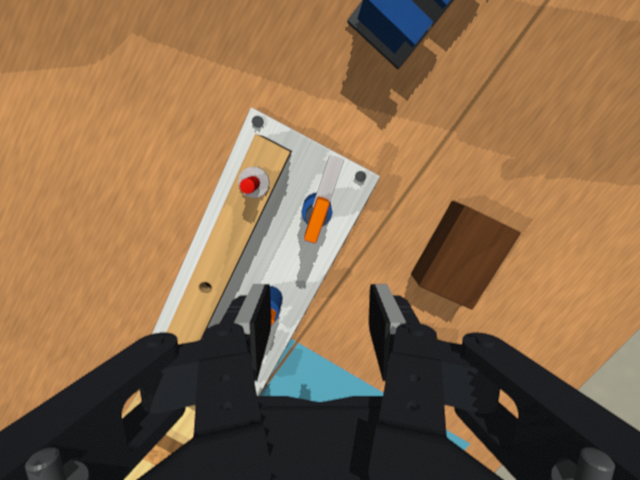

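The knob is open and its tab is clear; the pin's red grip is at (249,184) and the rack is at the top around (400,20). Next I go above this pin with the camera turned towards the rack.

```bash
python3 -c "
from h import *;go((474.2,104.5,235),np.radians(95))"
```

```text
shift cm [ 3.25 -6.33 -0.5 ] turn deg 28.4 psi now 123.4
```

servo_tool:
  increments: [0,1.08,-2.1,0,0,0,1.08,-2.1,0,0,0,1.08,-2.1,0,0,0,0,0,0,7.1,0,0,0,0,7.1,0,0,0,0,7.1,0,0,0,0,7.1,0,0,0,0,0]

```text
time: 21.52
tcp_pos: [474.0, 104.5, 229.1]
ee_rot: [0.679, 0.734, -0.0, -0.0]
ft_force: [0.3, -0.4, 1.2]
gripper_width: 0.496
grip_force: 0.0
```

Run:
```python
from h import *
st();d=r.get_image('wrist');cv2.imwrite('pics/w7.png',d['image'][:,:,::-1])
for n,c,pts in blobs(d['image'],172,4,180,80,20)[:6]: print('red',n,c,plane(d,c,79).round(1))
go((474.2,104.5,39))
```

```text
t 21.5167 p [474.  104.5 229.1] psi 94.5 q [ 0.33  0.37 -0.85  1.9   0.32  1.02 -0.58] w 0.496 g 0.0 F [ 0.3 -0.4  1.2] M [-0.01 -0.1   0.02]
red 212 [321.2 220.6] [474.6 103.5  79. ]
shift cm [-1.000e-02  2.000e-02  1.901e+01] turn deg 0 psi now 95.0
```

View pics/w7.png

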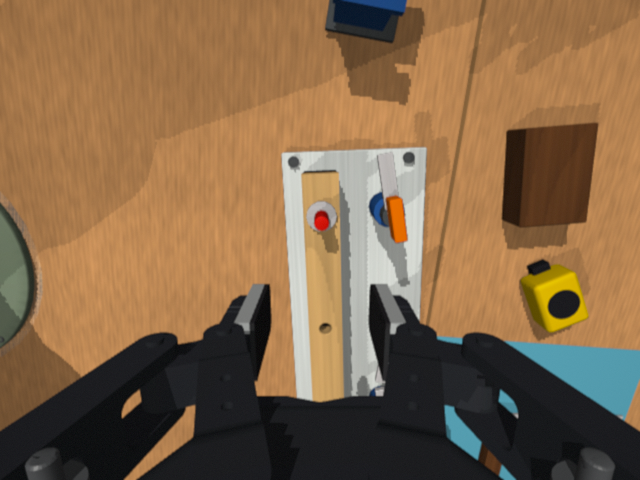

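The pin is at (321,220), the hole at (325,328) and the rack's end at (367,15). I grip the pin now.

servo_tool:
  increments: [0,0,0,3,0,0,0,0,3,0,0,0,0,3,0,0,0,0,3,0,0,0,0,2.5,0,0,0,0,2.5,0,0,0,0,1.9,0,0,0,0,0,0]

```text
time: 22.23
tcp_pos: [472.2, 104.4, 37.4]
ee_rot: [0.674, 0.739, -0.002, -0.002]
ft_force: [-0.7, -0.6, -0.7]
gripper_width: 0.499
grip_force: 0.0
```

servo_tool:
  increments: [-1,0,0,0,0,-1,0,0,0,0,-1,0,0,0,0,-1,0,0,0,0,-1,0,0,0,0,-1,0,0,0,0,-1,0,0,0,0]

```text
time: 22.82
tcp_pos: [475.1, 104.7, 41.7]
ee_rot: [0.675, 0.738, 0.001, 0.001]
ft_force: [-1.4, 0.5, 10.0]
gripper_width: 0.139
grip_force: 59.2
```

```bash
python3 -c "
from h import *;st()"
```

```text
t 22.8167 p [475.1 104.7  41.7] psi 95.1 q [ 0.15  0.64 -0.65  2.06  0.64  0.65 -0.84] w 0.139 g 59.198652505874634 F [-1.4  0.5 10. ] M [0.07 0.29 0.05]
```

servo_tool:
  increments: [-1,0,0,-1,0,-1,0,0,-2,0,-1,0,0,-3,0,-1,0,0,-3,0,-1,0,0,-3,0,-1,2,0.5,0,0,-1,2,0.5,0,0,-1,2,0.5,0,0,-1,2,0.5,0,0,-1,2,0.5,0,0,-1,0,0,0,0,-1,0,0,0,0]

```text
time: 23.82
tcp_pos: [490.1, 207.3, 161.4]
ee_rot: [0.674, 0.738, 0.0, -0.0]
ft_force: [-0.5, 0.1, -0.2]
gripper_width: 0.139
grip_force: 58.8
```

Run:
```python
from h import *
st();d=r.get_image('wrist');cv2.imwrite('pics/w8.png',d['image'][:,:,::-1])
for n,c,pts in blobs(d['image'],105,125,150,100,200)[:3]:
    print(n,c,pts.min(0),pts.max(0))
```

```text
t 23.8167 p [490.1 207.3 161.4] psi 95.2 q [ 0.06  0.53 -0.79  1.86  0.46  0.94 -0.84] w 0.139 g 58.7606817483902 F [-0.5  0.1 -0.2] M [-0.05  0.02 -0.01]
10044 [354.1  63.1] [303   0] [411 138]
```

View pics/w8.png

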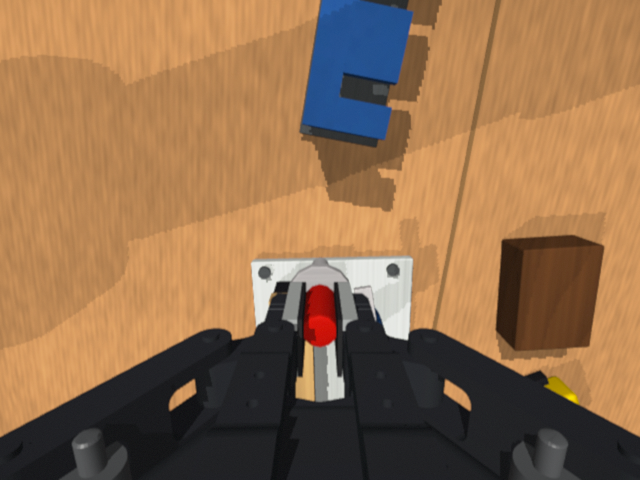

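The rack's near edge runs from (306,124) to (388,138). The first notch has its blind end at (343,73)–(341,98) and its mouth at (396,83)–(391,107).

Run:
```python
from h import *
d=r.get_image('wrist')
P={k:plane(d,u,70)[:2] for k,u in dict(bl=(343.5,73.5),br=(341,98),ml=(396.5,83),mr=(391,107),c0=(305.5,125),c1=(387.5,138)).items()}
for k in P:print(k,P[k].round(1))
n=lambda a,b:round(float(np.linalg.norm(P[a]-P[b])),1)
print('depth',n('bl','ml'),n('br','mr'),'width',n('bl','br'),n('ml','mr'),'rack width',n('c0','c1'))
ax=(P['ml']-P['bl']+P['mr']-P['br']);ax/=np.linalg.norm(ax);print('open dir',ax,np.degrees(np.arctan2(ax[1],ax[0])))
B=(P['bl']+P['br'])/2;N=B+ax*11;M=(P['ml']+P['mr'])/2;print('notch pt',N.round(1),'from mouth',(M-ax*27).round(1))
m=blobs(d['image'],105,125,150,100,200)[0][2]
msk=np.zeros((480,640),np.uint8);msk[m[:,1],m[:,0]]=1
for y in (20,60,78,86,90,94,100,110,120,126):
    print(y,np.flatnonzero(np.diff(msk[y].astype(int)))+1)
for x in(320,350,360,370,380,388):print('col',x,np.flatnonzero(np.diff(msk[:,x].astype(int)))+1)
```

```text
bl [495.6 320.8]
br [495.5 305.2]
ml [532.5 318.1]
mr [530.9 302.4]
c0 [472.4 285.2]
c1 [531.4 281.6]
depth 37.0 35.5 width 15.7 15.8 rack width 59.1
open dir [ 0.99712954 -0.07571445] -4.342273877233875
notch pt [506.5 312.2] from mouth [504.8 312.3]
20 [319 410]
60 [312 401]
78 [309 342 383 397]
86 [308 340]
90 [307 339]
94 [307 339]
100 [306 366]
110 [304 390]
120 [303 388]
126 [324 387]
col 320 [  8 126]
col 350 [ 72  97 132]
col 360 [ 74  99 134]
col 370 [ 76 101 136]
col 380 [  2  78 103 137]
col 388 [  4  80 106 119]
```

```bash
python3 -c "
from h import *;go((506.3,312.6,105))"
```

```text
shift cm [10.51  2.53  5.61] turn deg 0 psi now 95.1
```

servo_tool:
  increments: [-1,2.1,0.5,0,0,-1,2.1,0.5,0,0,-1,2.1,0.5,0,0,-1,2.1,0.5,0,0,-1,2.1,0.5,0,0,-1,0,0,2,0,-1,0,0,2,0,-1,0,0,1.6,0,-1,0,0,0,0,-1,0,0,0,0]

```text
time: 24.75
tcp_pos: [506.0, 312.3, 104.8]
ee_rot: [0.675, 0.737, -0.0, -0.0]
ft_force: [-0.3, 0.9, -0.1]
gripper_width: 0.138
grip_force: 58.8
```

Run:
```python
from h import *
st();d=r.get_image('wrist');e=r.get_image('scene')
go((506.3,312.6,56))
im=np.hstack([cv2.resize(d['image'][180:400,200:440],(400,367)),cv2.resize(e['image'][150:230,340:427],(400,367),interpolation=2)]);cv2.imwrite('pics/w9.png',im[:,:,::-1])
```

```text
t 24.75 p [506.  312.3 104.8] psi 95.0 q [-0.17  0.69 -0.72  1.74  0.55  0.93 -1.03] w 0.138 g 58.76462459564209 F [-0.3  0.9 -0.1] M [ 0.   -0.03  0.  ]
shift cm [-0.04 -0.04  4.99] turn deg 0 psi now 95.0
```

View pics/w9.png

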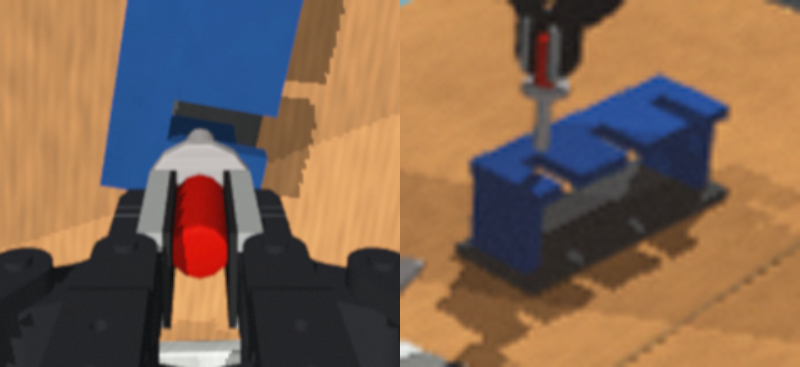

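The pin's shank tip hangs right over the near notch in both views, so I lower it.

servo_tool:
  increments: [-1,0,0,0.7,0,-1,0,0,0.7,0,-1,0,0,0.7,0,-1,0,0,0.7,0,-1,0,0,0,0]

```text
time: 25.27
tcp_pos: [505.4, 312.6, 75.0]
ee_rot: [0.675, 0.738, -0.001, -0.0]
ft_force: [0.2, -0.1, -0.8]
gripper_width: 0.142
grip_force: 58.8
```

servo_tool:
  increments: [-1,0,0,0.7,0,-1,0,0,0.7,0,-1,0,0,0.4,0,-1,0,0,0.2,0,-1,0,0,0,0]

```text
time: 25.68
tcp_pos: [505.8, 313.1, 56.1]
ee_rot: [0.675, 0.738, -0.0, -0.0]
ft_force: [0.1, -0.2, -0.2]
gripper_width: 0.141
grip_force: 58.8
```

servo_tool:
  increments: [-1,0,0,0.2,0,-1,0,0,0,0,-1,0,0,0,0]

```text
time: 25.93
tcp_pos: [506.1, 313.2, 54.7]
ee_rot: [0.675, 0.738, 0.0, 0.0]
ft_force: [0.4, -0.3, -1.6]
gripper_width: 0.138
grip_force: 58.8
```

servo_tool:
  increments: [-0.2,0,0,0,0,-0.2,0,0,0,0,-0.2,0,0,0,0,-0.2,0,0,0,0,-0.2,0,0,-1.5,0,-0.2,0,0,-3,0,-0.2,0,0,-3,0,0,0,0,-3,0,0,0,0,-3,0,0,0,0,0,0,0,0,0,0,0]

```text
time: 26.85
tcp_pos: [506.6, 313.6, 192.1]
ee_rot: [0.675, 0.738, 0.002, 0.001]
ft_force: [0.4, -0.3, 0.3]
gripper_width: 0.502
grip_force: 0.0
```

Run:
```python
from h import *
st();d=r.get_image('wrist');e=r.get_image('scene');t=r.get_image('top')
for dd in(d,e,t):
  for n,c,pts in blobs(dd['image'],172,4,150,80,10)[:7]: print('red',n,c,pts.min(0),pts.max(0),plane(dd,c,91).round(1))
print('exp top/scene/wrist',[proj(dd,(505.8,312.5,91)).round(1) for dd in(t,e,d)])
go((501.5,-141,200),np.radians(95));go((501.5,-141,41),np.radians(6.2))
```

```text
t 26.85 p [506.6 313.6 192.1] psi 95.1 q [-0.13  0.59 -0.78  1.67  0.46  1.08 -0.96] w 0.502 g 0.0 F [ 0.4 -0.3  0.3] M [-0.06 -0.01 -0.  ]
red 338 [318.4 234.6] [310 223] [327 246] [505.3 311.5  91. ]
red 353 [297.2 432.7] [251 417] [343 448] [ 916.8 -376.9   91. ]
red 77 [100.2  48.7] [94 45] [106  52] [-1508.5   460.4    91. ]
red 60 [245.4 251.7] [243 246] [248 258] [ 512.5 -149.8   91. ]
red 41 [370.4 178.7] [369 174] [372 184] [501.3 315.7  91. ]
red 138 [464.8 129.2] [434 115] [495 143] [ 846.2 -317.6   91. ]
red 29 [396. 279.] [393 277] [399 281] [ 502.5 -140.9   91. ]
red 25 [191.2 283.2] [189 281] [194 285] [506.  316.7  91. ]
exp top/scene/wrist [array([193.1, 283.3]), array([370.9, 179.6]), array([319.1, 233.4])]
shift cm [-45.17  -4.44  -1.08] turn deg 0.1 psi now 95.1
shift cm [-45.17  -4.44  14.82] turn deg 88.9 psi now 95.1
```

Pin 1 stands upright in the near notch: the red grip is at (318,235) in the wrist view and (370,179) in the scene, as predicted. Next is the second pin.

servo_tool:
  increments: [0,-3.7,-0.37,0,0,0,-3.7,-0.37,0,0,0,-3.7,-0.37,0,0,0,-3.7,-0.37,0,0,0,-3.7,-0.37,0,0,0,-3.7,-0.37,0,0,0,-3.7,-0.37,0,0,0,-3.7,-0.37,0,0,0,-3.7,-0.37,0,0,0,-3.7,-0.37,0,0,0,-3.7,-0.37,0,0,0,-3.7,-0.37,0,0]

```text
time: 28.0
tcp_pos: [500.2, -134.8, 189.0]
ee_rot: [0.675, 0.738, -0.0, -0.001]
ft_force: [1.1, 0.2, -0.5]
gripper_width: 0.499
grip_force: 0.0
```

servo_tool:
  increments: [0,0,0,0,0,0,0,0,0,0]

```text
time: 28.17
tcp_pos: [500.3, -134.9, 188.6]
ee_rot: [0.676, 0.737, -0.0, -0.001]
ft_force: [-0.8, 1.6, 0.3]
gripper_width: 0.504
grip_force: 0.0
```

Run:
```python
from h import *
st();d=r.get_image('wrist')
for n,c,pts in blobs(d['image'],172,4,180,80,20)[:6]: print('red',n,c,plane(d,c,79).round(1))
go((501.6,-141.5,41))
```

```text
t 28.1667 p [ 500.3 -134.9  188.6] psi 94.9 q [ 0.72  0.46 -0.77  1.87  0.38  0.97 -0.13] w 0.504 g 0.0 F [-0.8  1.6  0.3] M [0.05 0.01 0.  ]
red 303 [323.2 239.2] [ 502.9 -142.8   79. ]
red 224 [627.  401.9] [ 801.2 -276.3   79. ]
shift cm [-0.84  0.02 14.79] turn deg 0 psi now 95.0
```

servo_tool:
  increments: [0,-0.86,0.1,0,0,0,0,0,3,0,0,0,0,3,0,0,0,0,3,0,0,0,0,3,0,0,0,0,1.8,0,0,0,0,0.9,0,0,0,0,0,0]

```text
time: 28.88
tcp_pos: [502.2, -140.5, 41.1]
ee_rot: [0.674, 0.738, -0.0, -0.001]
ft_force: [-0.8, 0.4, -0.4]
gripper_width: 0.503
grip_force: 0.0
```

servo_tool:
  increments: [-1,0,0,0,0,-1,0,0,0,0,-1,0,0,0,0,-1,0,0,0,0,-1,0,0,0,0,-1,0,0,0,0,-1,0,0,0,0]

```text
time: 29.47
tcp_pos: [503.7, -141.5, 44.0]
ee_rot: [0.675, 0.738, 0.001, 0.001]
ft_force: [-0.7, 1.2, 4.7]
gripper_width: 0.14
grip_force: 58.4
```

servo_tool:
  increments: [-1,0,0,-1,0,-1,0,0,-2,0,-1,0,0,-3,0,-1,0,0,-3,0,-1,0,0,-3,0,-1,0,0,-2,0,-1,0,0,0,0]

```text
time: 30.05
tcp_pos: [504.7, -141.7, 187.8]
ee_rot: [0.675, 0.738, 0.001, 0.003]
ft_force: [0.2, 0.1, -0.2]
gripper_width: 0.137
grip_force: 58.5
```

Run:
```python
from h import *
st();go((510.5,372.6,187))
```

```text
t 30.05 p [ 504.7 -141.7  187.8] psi 95.1 q [ 0.73  0.47 -0.77  1.86  0.39  0.96 -0.12] w 0.137 g 58.530646562576294 F [ 0.2  0.1 -0.2] M [-0.05 -0.07 -0.01]
shift cm [51.18  5.12  0.08] turn deg 0 psi now 95.1
```

servo_tool:
  increments: [-1,3.5,0.36,0,0,-1,3.5,0.36,0,0,-1,3.5,0.36,0,0,-1,3.5,0.36,0,0,-1,3.5,0.36,0,0,-1,3.5,0.36,0,0,-1,3.5,0.36,0,0,-1,3.5,0.36,0,0,-1,3.5,0.36,0,0,-1,3.5,0.36,0,0,-1,3.5,0.36,0,0,-1,3.5,0.36,0,0]

```text
time: 31.05
tcp_pos: [508.4, 282.3, 183.4]
ee_rot: [0.675, 0.738, 0.0, 0.0]
ft_force: [0.4, -0.4, -1.1]
gripper_width: 0.143
grip_force: 58.5
```

servo_tool:
  increments: [-1,0,0,0,0,-1,0,0,0,0]

```text
time: 31.22
tcp_pos: [507.8, 282.8, 183.1]
ee_rot: [0.674, 0.739, 0.0, -0.0]
ft_force: [0.2, -0.7, -0.6]
gripper_width: 0.139
grip_force: 58.6
```

Run:
```python
from h import *
st();d=r.get_image('wrist')
m=max(blobs(d['image'],105,125,150,100,200),key=lambda b:b[0])[2]
msk=np.zeros((480,640),np.uint8);msk[m[:,1],m[:,0]]=1
print('pred notch',proj(d,(510.4,372.1,70)),'box',[proj(d,(x,y,70)).round(0) for x,y in((499.9,380.8),(498.6,364.9),(537,378),(536,362))])
u=proj(d,(510.4,372.1,70))
for dx in(-25,-15,-8,0,8,15,25):
    c=int(round(u[0]+dx));k=np.flatnonzero(np.diff(msk[:,c].astype(int)))+1;print(c,k,[plane(d,(c,i),70)[:2].round(1).tolist() for i in k])
for dy in(-6,0,6):
    c=int(round(u[1]+dy));k=np.flatnonzero(np.diff(msk[c].astype(int)))+1;print('row',c,k,[plane(d,(i,c),70)[:2].round(1).tolist() for i in k])
go((510.5,372.6,107))
```

```text
t 31.2167 p [507.8 282.8 183.1] psi 95.3 q [-0.07  0.58 -0.78  1.71  0.46  1.04 -0.92] w 0.139 g 58.62265348434448 F [ 0.2 -0.7 -0.6] M [-0.07  0.   -0.03]
pred notch [334.79131747 115.19180499] box [array([322., 102.]), array([319., 124.]), array([370., 110.]), array([366., 132.])]
310 [177 210 226] [[495.5, 324.1], [497.7, 297.6], [498.9, 284.3]]
320 [116 122 174 215 227] [[499.2, 370.5], [499.6, 366.2], [503.2, 327.1], [506.2, 294.2], [507.2, 284.2]]
327 [101 123 175] [[503.5, 381.6], [505.0, 365.9], [508.8, 326.9]]
335 [ 32  35 102 125 180] [[504.8, 428.4], [505.0, 426.4], [509.6, 381.5], [511.3, 365.0], [515.6, 323.5]]
343 [ 12  37 104 126 186] [[509.1, 441.5], [510.8, 425.7], [515.8, 380.6], [517.5, 364.9], [522.4, 319.4]]
350 [ 14  39 105 128 187] [[514.2, 440.7], [516.0, 424.9], [521.1, 380.4], [523.0, 363.9], [528.1, 319.1]]
360 [ 16  41 107 130 164] [[521.4, 440.1], [523.4, 424.2], [528.8, 379.7], [530.8, 363.2], [533.9, 337.7]]
row 109 [293 322] [[478.4, 373.6], [500.3, 375.6]]
row 115 [292 321] [[477.9, 369.3], [499.9, 371.3]]
row 121 [291 320] [[477.5, 364.9], [499.6, 366.9]]
shift cm [9.11 1.04 7.59] turn deg 0 psi now 95.2
```

servo_tool:
  increments: [-1,2.3,0.28,0,0,-1,2.3,0.28,0,0,-1,2.3,0.28,0,0,-1,2.27,0.27,0,0,-1,0,0,2.5,0,-1,0,0,2.5,0,-1,0,0,2.3,0,-1,0,0,0,0,-1,0,0,0,0]

```text
time: 32.02
tcp_pos: [511.9, 371.6, 109.7]
ee_rot: [0.676, 0.737, -0.001, -0.0]
ft_force: [0.3, -0.2, 0.7]
gripper_width: 0.136
grip_force: 58.7
```

Run:
```python
from h import *
st();go((511.2,373.2,58))
```

```text
t 32.0167 p [511.9 371.6 109.7] psi 95.0 q [-0.26  0.74 -0.72  1.63  0.56  0.99 -1.08] w 0.136 g 58.66677761077881 F [ 0.3 -0.2  0.7] M [-0.02 -0.01  0.06]
shift cm [ 0.17 -0.06  5.17] turn deg 0 psi now 95.0
```

servo_tool:
  increments: [-1,0.15,-0.06,0.7,0,-1,0,0,0.7,0,-1,0,0,0.7,0,-1,0,0,0.7,0,-1,0,0,0.7,0,-1,0,0,0,0]

```text
time: 32.52
tcp_pos: [510.4, 373.9, 73.1]
ee_rot: [0.675, 0.738, -0.001, -0.0]
ft_force: [-0.3, -0.1, -0.6]
gripper_width: 0.135
grip_force: 58.7
```

servo_tool:
  increments: [-1,0,0,0.7,0,-1,0,0,0.5,0,-1,0,0,0.3,0,-1,0,0,0.15,0,-1,0,0,0,0]

```text
time: 32.93
tcp_pos: [510.8, 374.4, 57.8]
ee_rot: [0.675, 0.738, -0.0, -0.0]
ft_force: [-0.8, -0.1, 0.2]
gripper_width: 0.138
grip_force: 58.7
```

servo_tool:
  increments: [-1,-0.1,0,0.15,0,-1,0,0,0,0,-1,0,0,0,0,-0.2,0,0,0,0,-0.2,0,0,0,0,-0.2,0,0,0,0,-0.2,0,0,0,0,-0.2,0,0,-1.5,0,-0.2,0,0,-3,0,-0.2,0,0,-3,0,0,0,0,-3,0]

```text
time: 33.85
tcp_pos: [510.6, 373.5, 163.9]
ee_rot: [0.675, 0.738, 0.0, -0.0]
ft_force: [0.5, -1.2, -0.5]
gripper_width: 0.498
grip_force: 0.0
```

servo_tool:
  increments: [0,-3.5,-0.3,-1,0,0,-3.5,-0.3,-1,0,0,-3.5,-0.3,0,0,0,-3.5,-0.3,0,0,0,-3.5,-0.3,0,0,0,-3.5,-0.3,0,0,0,0,0,0,0]

```text
time: 34.43
tcp_pos: [512.3, 155.4, 182.3]
ee_rot: [0.678, 0.735, -0.001, 0.001]
ft_force: [1.7, -1.0, 1.0]
gripper_width: 0.498
grip_force: 0.0
```

Run:
```python
from h import *
st();d=r.get_image('wrist');e=r.get_image('scene');t=r.get_image('top')
for dd in(d,e,t):
  for n,c,pts in blobs(dd['image'],172,4,150,80,10)[:7]: print('red',n,c,pts.min(0),pts.max(0),plane(dd,c,91).round(1))
print('exp top/scene/wrist',[[proj(dd,P).round(1) for dd in(t,e,d)] for P in((505.8,312.5,91),(510.8,373.5,91))])
im=np.hstack([cv2.resize(d['image'],(400,300)),cv2.resize(e['image'][145:220,340:440],(400,300),interpolation=2)]);cv2.imwrite('pics/w10.png',im[:,:,::-1])
```

```text
t 34.4333 p [512.3 155.4 182.3] psi 94.7 q [ 0.17  0.51 -0.8   1.83  0.43  0.99 -0.72] w 0.498 g 0.0 F [ 1.7 -1.   1. ] M [-0.01 -0.09  0.  ]
red 17 [330.3   0.4] [326   0] [335   1] [505.7 312.1  91. ]
red 357 [297.2 432.8] [251 417] [343 448] [ 916.9 -377.1   91. ]
red 79 [100.3  48.7] [94 45] [107  52] [-1508.1   460.8    91. ]
red 41 [370.4 178.7] [369 174] [372 184] [501.3 315.7  91. ]
red 40 [384.4 172. ] [383 167] [386 177] [505.3 376.2  91. ]
red 140 [464.7 129.2] [434 115] [495 143] [ 846.2 -317.4   91. ]
exp top/scene/wrist [[array([193.1, 283.3]), array([370.9, 179.6]), array([ 3.305e+02, -2.000e-01])], [array([165.6, 281.8]), array([385.3, 172.9]), array([ 347.8, -115.1])]]
```

View pics/w10.png

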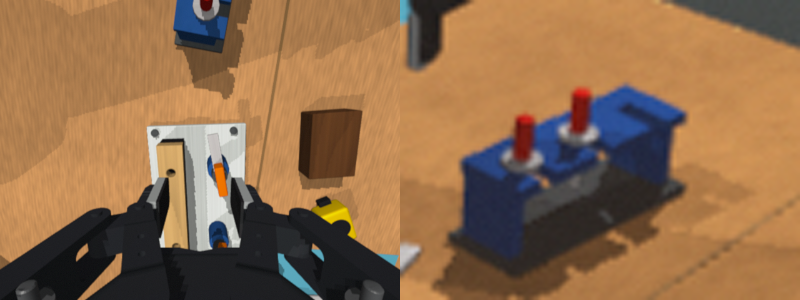

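Both red pins stand upright, one in the near notch and one in the middle notch. Next I take the rail 50 mm off its middle, between knobs, for clearance.

Run:
```python
from h import *
go((483,31.3,100),np.radians(96.2))
d=r.get_image('wrist')
print(proj(d,(487.9,-18.4,58)),proj(d,(474.5,104.8,58)),plane(d,(170*1.6,173*1.6),58))
```

```text
shift cm [-12.85  -4.03   8.26] turn deg -1.2 psi now 95.0
[280.29850754 401.33268318] [273.35489088 284.78260985] [472.89012239 112.33722628  58.        ]
```

servo_tool:
  increments: [0.1,-2.57,-0.8,0,0,0.1,-2.57,-0.8,0,0,0.1,-2.57,-0.8,0,0,0.1,-2.57,-0.8,0,0,0.1,-2.57,-0.8,0,-1.2,0.1,0,0,2.8,0,0.1,0,0,2.8,0,0.1,0,0,2.6,0,0.1,0,0,0,0]

```text
time: 35.38
tcp_pos: [481.3, 32.1, 96.4]
ee_rot: [0.667, 0.745, -0.001, -0.002]
ft_force: [-0.2, 0.0, -1.3]
gripper_width: 0.549
grip_force: 0.0
```

Run:
```python
from h import *
st();go((483,31.3,14),np.radians(96.2));d=r.get_image('wrist');cv2.imwrite('pics/w11.png',d['image'][:,:,::-1])
e=r.get_image('top')
```

```text
t 35.3833 p [481.3  32.1  96.4] psi 96.4 q [ 0.37  0.55 -0.73  2.03  0.53  0.76 -0.58] w 0.549 g 0.0 F [-0.2  0.  -1.3] M [ 0.04  0.04 -0.04]
shift cm [-0.1   0.16  8.24] turn deg 0.2 psi now 96.4
```

View pics/w11.png

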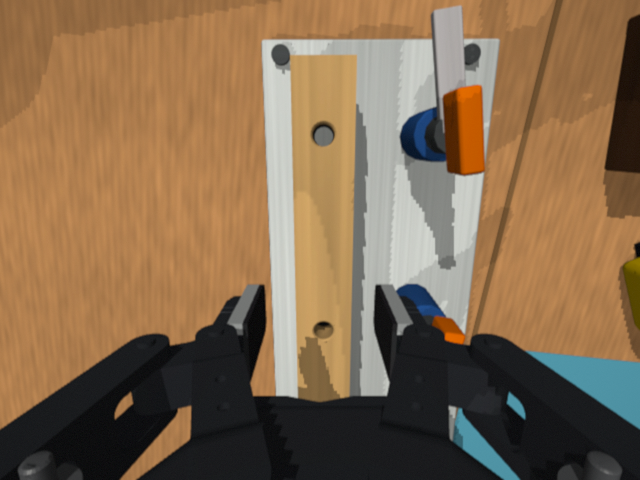

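The rail's holes show at (323,133) and (322,329), centred between the fingers. I descend now.

servo_tool:
  increments: [0.1,-0.1,0.16,2,0,0.1,0,0,2,0,0.1,0,0,1.5,0,0.1,0,0,1,0,0.1,0,0,0,0]

```text
time: 35.9
tcp_pos: [485.1, 30.9, 34.5]
ee_rot: [0.667, 0.745, -0.0, -0.0]
ft_force: [-0.6, 0.4, -0.3]
gripper_width: 0.547
grip_force: 0.0
```

servo_tool:
  increments: [0.1,0,0,0.8,0,0.1,0,0,0.7,0,0.1,0,0,0,0,0.1,0,0,0,0]

```text
time: 36.23
tcp_pos: [485.0, 30.4, 19.8]
ee_rot: [0.667, 0.745, 0.0, 0.0]
ft_force: [-0.4, 0.2, 1.5]
gripper_width: 0.547
grip_force: 0.0
```

servo_tool:
  increments: [-1,0,0,0,0,-1,0,0,0,0,-1,0,0,0,0,-1,0,0,0,0,-1,0,0,0,0,-1,0,0,0,0]
  force: 90

```text
time: 36.73
tcp_pos: [485.1, 30.4, 20.4]
ee_rot: [0.667, 0.745, 0.0, 0.0]
ft_force: [-5.3, -0.5, 14.5]
gripper_width: 0.386
grip_force: 88.7
```

Run:
```python
from h import *
st()
```

```text
t 36.7333 p [485.1  30.4  20.4] psi 96.3 q [ 0.28  0.67 -0.62  2.07  0.68  0.61 -0.71] w 0.386 g 88.72313976287842 F [-5.3 -0.5 14.5] M [-0.09  1.04 -0.02]
```

servo_tool:
  increments: [-1,0,0,-0.7,0,-1,0,0,-1.5,0,-1,0,0,-2,0,-1,0,0,-2.5,0,-1,0,0,-2.5,0,-1,0,0,-2,0,-1,0,0,-1,0,-1,0,0,0,0,-1,0,0,0,0]

```text
time: 37.48
tcp_pos: [484.9, 30.0, 141.4]
ee_rot: [0.668, 0.745, -0.0, 0.0]
ft_force: [0.9, 0.1, -2.0]
gripper_width: 0.388
grip_force: 90.6
```

Run:
```python
from h import *
st();d=r.get_image('wrist');e=r.get_image('scene');t=r.get_image('top')
cv2.imwrite('pics/w12.png',np.vstack([np.hstack([cv2.resize(d['image'],(400,300)),cv2.resize(e['image'],(400,300))]),cv2.resize(t['image'][220:320,230:590],(800,222),interpolation=2)])[:,:,::-1])
```

```text
t 37.4833 p [484.9  30.  141.4] psi 96.2 q [ 0.42  0.49 -0.78  1.99  0.46  0.85 -0.51] w 0.388 g 90.62795519828796 F [ 0.9  0.1 -2. ] M [ 0.06 -0.01 -0.  ]
```

View pics/w12.png

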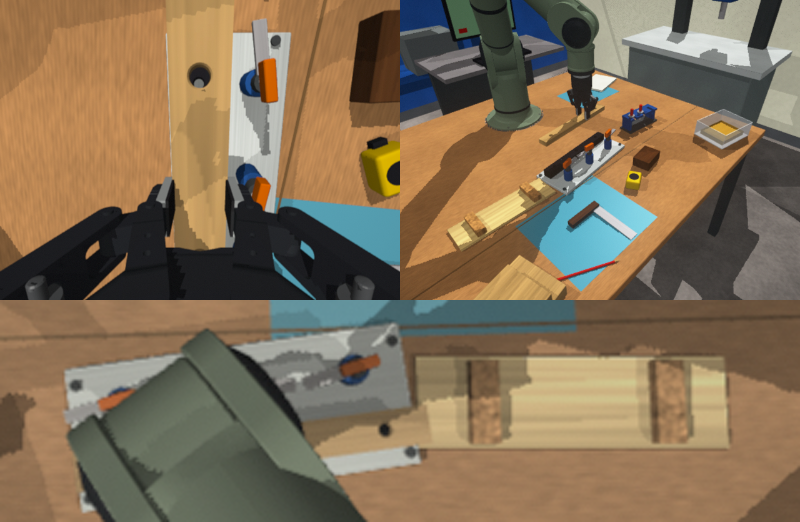

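```bash
python3 -c "
from h import *;go((531.9,-331,141),np.radians(88.4))"
```

```text
shift cm [-36.43   0.78  -0.05] turn deg 7.9 psi now 96.3
```

servo_tool:
  increments: [-1,-3,0.06,0,0,-1,-3,0.06,0,0,-1,-3,0.06,0,0,-1,-3,0.06,0,0,-1,-3,0.06,0,0,-1,-3,0.06,0,0,-1,-3,0.06,0,0,-1,-3,0.06,0,0,-1,-3,0.06,0,0,-1,-3,0.06,0,0,-1,-3,0.06,0,0,-1,-3,0.06,0,0]

```text
time: 38.63
tcp_pos: [530.9, -327.9, 140.2]
ee_rot: [0.667, 0.745, -0.0, -0.001]
ft_force: [-0.0, 0.8, -2.5]
gripper_width: 0.386
grip_force: 90.6
```

servo_tool:
  increments: [-1,0,0,0,4,-1,0,0,0,3.9,-1,0,0,0,0,-1,0,0,0,0]

```text
time: 38.97
tcp_pos: [531.2, -326.2, 140.6]
ee_rot: [0.716, 0.698, -0.0, -0.001]
ft_force: [-0.3, 0.0, -1.9]
gripper_width: 0.387
grip_force: 90.6
```

Run:
```python
from h import *
st();go((531.9,-331,141),np.radians(88.4));t=r.get_image('top');d=r.get_image('wrist');e=r.get_image('scene')
cv2.imwrite('pics/w13.png',np.vstack([np.hstack([cv2.resize(d['image'],(400,300)),cv2.resize(e['image'][200:440,40:360],(400,300))]),cv2.resize(t['image'][220:320,330:590],(780,300),interpolation=2)[:,:].copy() if 0 else cv2.resize(t['image'][220:320,330:597],(800,300),interpolation=2)])[:,:,::-1])
c=np.array([530.5,-380]);y=np.array([np.cos(np.radians(88.4)),np.sin(np.radians(88.4))]);x=np.array([y[1],-y[0]])
for nm,dd in(('top',t),('scene',e)):
  print(nm,[proj(dd,[*(c+a*50*x+b*170*y),10]).round(1).tolist() for a,b in((1,1),(1,-1),(-1,-1),(-1,1))])
```

```text
t 38.9667 p [ 531.2 -326.2  140.6] psi 88.5 q [ 0.89  0.67 -0.67  1.64  0.47  1.01  0.04] w 0.387 g 90.56206583976746 F [-0.3  0.  -1.9] M [ 0.1  -0.01 -0.  ]
shift cm [-0.48  0.08 -0.04] turn deg 0.1 psi now 88.5
top [[418.2, 245.1], [556.7, 245.1], [559.1, 286.2], [419.1, 286.2]]
scene [[247.8, 307.1], [95.2, 401.6], [73.1, 369.2], [221.4, 285.6]]
```

View pics/w13.png

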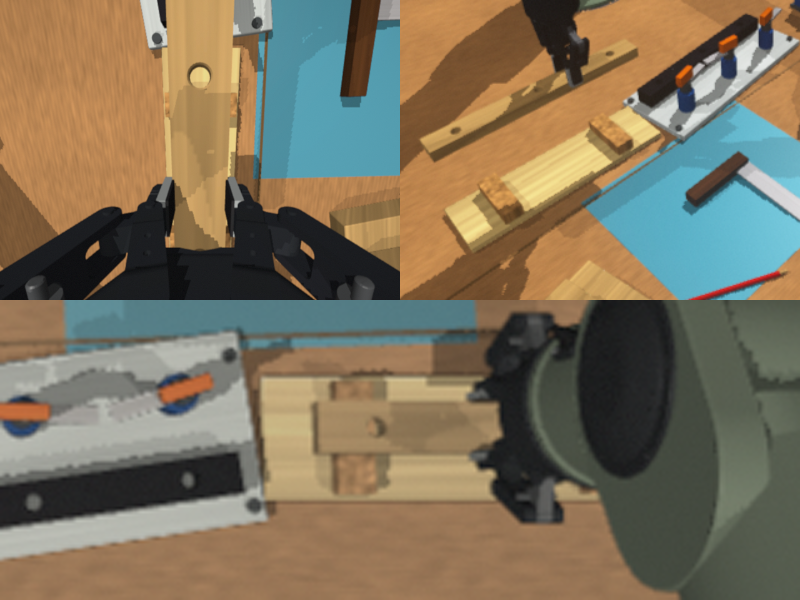

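The stand hasn't moved: its corners are at top (417,245) and scene (76,368), as predicted. The rail hangs parallel above it, so I lower.

servo_tool:
  increments: [-1,-0.5,0.08,2,0,-1,0,0,2.5,0,-1,0,0,2.5,0,-1,0,0,2,0,-1,0,0,1.5,0,-1,0,0,1,0,-1,0,0,0.5,0,-1,0,0,0,0,-1,0,0,0,0]

```text
time: 39.87
tcp_pos: [532.6, -331.9, 22.3]
ee_rot: [0.717, 0.697, 0.0, 0.0]
ft_force: [0.8, -0.1, -1.4]
gripper_width: 0.393
grip_force: 90.6
```

```bash
python3 -c "
from h import *;st();go((531.9,-331,11))"
```

```text
t 39.8667 p [ 532.6 -331.9   22.3] psi 88.4 q [ 0.85  0.82 -0.59  1.69  0.59  0.81 -0.04] w 0.393 g 90.60417294502258 F [ 0.8 -0.1 -1.4] M [0.06 0.01 0.  ]
shift cm [ 0.08 -0.07  1.13] turn deg 0 psi now 88.4
```

servo_tool:
  increments: [-1,0,0,0.4,0,-1,0,0,0.4,0,-1,0,0,0.2,0,-1,0,0,0.1,0,-1,0,0,0.1,0,-1,0,0,0,0]

```text
time: 40.37
tcp_pos: [532.1, -331.9, 10.5]
ee_rot: [0.717, 0.697, -0.0, 0.0]
ft_force: [-5.9, 2.0, 14.5]
gripper_width: 0.388
grip_force: 92.4
```

Contact made; release and withdraw, keeping the opening moderate.

servo_tool:
  increments: [0.1,0,0,0,0,0.1,0,0,0,0,0.1,0,0,0,0,0.1,0,0,0,0,0.1,0,0,-1,0,0.1,0,0,-2,0,0.1,0,0,-3,0,0.1,0,0,-3,0,0.1,0,0,-3,0,0.1,0,0,-3,0]

```text
time: 41.2
tcp_pos: [532.0, -331.5, 161.9]
ee_rot: [0.717, 0.697, 0.0, 0.0]
ft_force: [-0.2, -0.7, -0.0]
gripper_width: 0.549
grip_force: 0.0
```

servo_tool:
  increments: [0.1,0,-3.5,-1,0,0.1,0,-3.5,-1,0,0.1,0,-3.5,0,0,0.1,0,-3.5,0,0,0.1,0,0,0,0,0.1,0,0,0,0]

```text
time: 41.7
tcp_pos: [390.7, -328.6, 180.7]
ee_rot: [0.718, 0.696, -0.001, 0.001]
ft_force: [-0.3, -0.1, 0.5]
gripper_width: 0.551
grip_force: 0.0
```

Run:
```python
from h import *
st();t=r.get_image('top');e=r.get_image('scene')
cv2.imwrite('pics/w14.png',np.vstack([cv2.resize(e['image'][150:430,50:440],(790,300)),cv2.resize(t['image'][220:320,130:590],(790,172),interpolation=2)])[:,:,::-1])
```

```text
t 41.7 p [ 390.7 -328.6  180.7] psi 88.3 q [ 1.14  0.45 -0.74  1.9   0.38  0.94  0.19] w 0.551 g 0.0 F [-0.3 -0.1  0.5] M [-0.01 -0.05  0.06]
```

View pics/w14.png

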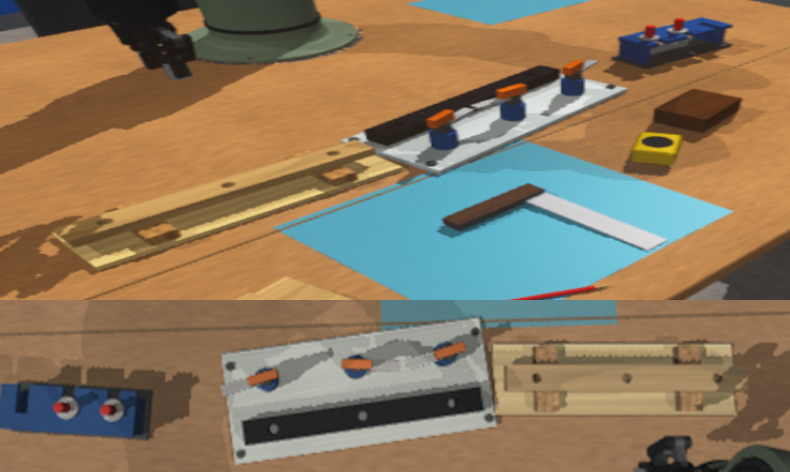

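The rail lies centred and flat on both battens (holes at (536,378), (626,378) and (717,378) in the composite). Both pins hang in the rack, all the knobs are open, and the bystanders haven't moved. I hand it in.

```bash
python3 -c "
from workcell import r;print(r.sign_off())"
```

```text
the job is handed in; nothing more can be done
None
```

I handed the job in at about 42 s: all three knobs are open about 1.4 rad, both pins (the middle station was empty) hang upright in the rack, and the rail lies flat and centred across the stand on both battens; sign-off returned no verdict.

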